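# Pack the stopper box in its two layers

## Robot

A 6-joint arm with a two-finger parallel gripper is mounted at the origin on a cart in front of the work surface, level with it; the furniture and walls round the work are solid. World frame = base frame: x ahead of the robot, y to its left, z up, the work surface at z = 0. Lengths are in mm, angles in rad, forces in N, time in s.
With the tool pointing down it reaches from about 350 to 775 mm from the base axis. Payload 7.3 kg.
Tool frame: the origin (TCP) lies at the very end of the fingers, on their centre line; the grasp point (between the pads) lies 19 mm behind it; z points along the fingers, x is the direction in which the jaws open and shut, and the axes are right-handed (so a half turn about z gives the same grasp; the last joint's range is limited). The gripper opens to 92 mm and grips with 3 to 60 N. Pads are 19 mm wide; open, the fingers measure 130 mm over their backs; the gripper's body (75 mm by 190 mm) begins 47 mm behind the grasp point.
Start: joints at [-1.424, 0.342, 1.524, -0, 1.275, -0.146], TCP at [151.555, -502.669, 226.741] pointing down, gripper open.
Joint ranges: [-2.53, 2.53], [-0.77, 2.02], [0.04, 2.7], [-1, 4.14], [0.28, 2.66], [-3.11, 3.11]. Speed limits (rad/s): [2.57, 2.57, 3.14, 3.14, 3.14, 3.14].

## Interface

Orientations are given as [roll, pitch, yaw] about the fixed x, y, z axes, in that order (R = Rz(yaw) Ry(pitch) Rx(roll)).
In Python, from plant import bot, capture, camera_params gives the robot as it stands.
- The arm moves only by the shell command python3 -m jog 'ROWS' [OPENING]. ROWS is a JSON object of lists of equal length, an entry for each row: "xyz": the shift along the world's x, y, z as a fraction of full scale, a list of three; "angular": the turn, a rotation vector about the world's x, y, z as a fraction of full scale, a list of three. In form: {"xyz": [[x, y, z], ...], "angular": [[wx, wy, wz], ...]}. A call has 1 to 10 rows; each row shifts and turns the pose as measured when the row begins; what a row does not reach is not made up. Full scale, the value 1, is 2 cm for a shift and 6 degrees for a turn. A row lasts 1/10 s, in which the tool goes at most 50 mm and 8.59 degrees, less where a joint would pass 70% of its speed; a pose out of reach is approached as far as the arm can. A call with a number of a shift or a turn outside -1 to 1 is refused whole. A call with a gripper value outside its range is refused whole. OPENING is the closure, from -1 (fully open) to 1 (shut), set as the call begins (- or left out, the last holds). The fingers move at their own pace and stop on an object; the grip force is fixed at half the most. Time passes only in rows, so rows that do not move let the fingers close. It gives the time, the measured TCP pose, the force and the opening at its end, in the units of the state.
- bot.get_obs(): the state, without advancing time (a new reading comes with each control period).
- capture(name): name is "side" or "top" or "wrist"; returns the picture (400x640x3 uint8, red, green, blue); there is no depth.
- camera_params(name): a dict with "fx", "fy", "cx", "cy" (pixels), "rvec" (rotation vector, rad) and "tvec" (3), from world to camera coordinates, as OpenCV has them. Camera axes: x right, y down, z forward; pixel columns grow to the right and rows downward; lengths in mm; the calibration is good to about 2 mm. The wrist camera is an equidistant fisheye: a pixel r from the principal point sees the ray r / f radians off the axis. A picture is of the moment at which its call begins: read the wrist's pose just before it. camera_params takes no time and is no camera call; for the wrist camera it gives the pose at the moment of the call.
- bot.close_job(): hands the job in, once; it reports no verdict.
The state is a dict: "time": time; "joint_positions": joint angles; "dq": joint speeds; "tau": joint torques, N m; "tool_pos": TCP position; "tcp_rot": TCP orientation; "contact_force": force on the tool from outside, world axes, zero at the start; "moment": the same for the moment, N m; "grip_width": finger opening in mm.
Only numpy, scipy, OpenCV 4.12 (cv2) and the standard library are available. Lean on these libraries where they do the work, as an engineer would, in place of code of your own. Each camera call takes 0.05 s, during which the arm holds its last target.

## Task

Pack the washed flask stoppers away: pick the steel tray up by its bridge handle and tip all five stoppers over its low lip into the deep grey box, without touching the clean stoppers with the gripper. Then set the emptied tray into the mouth of the box as the upper layer, level and fully down on its side flanges, and let go. Do not knock over the beaker or the bottles standing about.

Things in the scene. Friction and masses are not known exactly. Their poses are not given: they have to be found in the camera images.
- kit_box: stopper box: grey plastic, open-topped, fixed, starts empty; 168 (x) x 114 (y) x 80 mm high, walls 4, floor 5 mm: well 160 x 106 mm inside, 75 mm deep. Origin: centre of its underside, z up, x along its long side; a blank card frame is on its -x end. The tray hangs in its mouth, its side flanges resting on the two long rims.
- tray: steel lift-out tray, 0.22 kg, 150 (x) mm long, 25 high, floor 3 thick; body 96 wide at top, 84 at floor (5 mm play in the box), with side flanges at 22-25 mm height 121 wide. +x end walled; -x end a lip sloping up 13 degrees to 8 mm. Origin: centre of underside, z up. Starts on the counter with the stoppers in it. Seated: underside 58 mm above the box's underside; fits either way round.
- tray_grip (a point): centre of the tray's black bridge handle, 66 mm above the tray's underside over its middle: a straight bar along the tray's y axis, 10 mm thick (x), 18 mm high (z), 90 mm of it free between two upright posts; the stoppers can pass under it. Axes as the tray's.
- tray_lip (a point): middle of the edge of the tray's pouring lip: 75 mm from the tray's middle towards its -x end, 7 mm above its underside. Axes as the tray's.
- dropper_bottle_mid (a point): bystander: small dropper bottle, 30 mm across, 91 mm tall, upright; point half-way up on its axis.
- beaker_mid (a point): bystander: small glass beaker, 61 mm across, 70 mm tall, upright; point half-way up on its axis.
- bottle_tall_mid (a point): bystander: reagent bottle, 62 mm across, 168 mm tall, upright; point half-way up on its axis.
- bottle_small_mid (a point): bystander: reagent bottle, 50 mm across, 118 mm tall, upright; point half-way up on its axis.
- stopper_0_mid (a point): centre of one of five alike solid white PTFE stoppers, 37 mm tall, 26 g: flat round head 26 mm across, 10 thick, then a plug tapering from 19 to 16. Starts on its head in the tray, beside the tray's middle lane (|y| < 9 mm is free). Slippery: slides down the tray when tipped beyond about 10 degrees and over the lip beyond about 25. z: its axis, head to tip.
- stopper_1_mid (a point): centre of one of five alike solid white PTFE stoppers, 37 mm tall, 26 g: flat round head 26 mm across, 10 thick, then a plug tapering from 19 to 16. Starts on its head in the tray, beside the tray's middle lane (|y| < 9 mm is free). Slippery: slides down the tray when tipped beyond about 10 degrees and over the lip beyond about 25. z: its axis, head to tip.
- stopper_2_mid (a point): centre of one of five alike solid white PTFE stoppers, 37 mm tall, 26 g: flat round head 26 mm across, 10 thick, then a plug tapering from 19 to 16. Starts on its head in the tray, beside the tray's middle lane (|y| < 9 mm is free). Slippery: slides down the tray when tipped beyond about 10 degrees and over the lip beyond about 25. z: its axis, head to tip.
- stopper_3_mid (a point): centre of one of five alike solid white PTFE stoppers, 37 mm tall, 26 g: flat round head 26 mm across, 10 thick, then a plug tapering from 19 to 16. Starts on its head in the tray, beside the tray's middle lane (|y| < 9 mm is free). Slippery: slides down the tray when tipped beyond about 10 degrees and over the lip beyond about 25. z: its axis, head to tip.
- stopper_4_mid (a point): centre of one of five alike solid white PTFE stoppers, 37 mm tall, 26 g: flat round head 26 mm across, 10 thick, then a plug tapering from 19 to 16. Starts on its head in the tray, beside the tray's middle lane (|y| < 9 mm is free). Slippery: slides down the tray when tipped beyond about 10 degrees and over the lip beyond about 25. z: its axis, head to tip.

How it is judged (in metres and radians):
On the way:
1. all five stoppers lie in the well of the box (x of stopper_0_mid in the frame of kit_box between -0.08 and 0.08 m and y of stopper_0_mid in the frame of kit_box between -0.053 and 0.053 m and z of stopper_0_mid in the frame of kit_box between 0 and 0.055 m and x of stopper_1_mid in the frame of kit_box between -0.08 and 0.08 m and y of stopper_1_mid in the frame of kit_box between -0.053 and 0.053 m and z of stopper_1_mid in the frame of kit_box between 0 and 0.055 m and x of stopper_2_mid in the frame of kit_box between -0.08 and 0.08 m and y of stopper_2_mid in the frame of kit_box between -0.053 and 0.053 m and z of stopper_2_mid in the frame of kit_box between 0 and 0.055 m and x of stopper_3_mid in the frame of kit_box between -0.08 and 0.08 m and y of stopper_3_mid in the frame of kit_box between -0.053 and 0.053 m and z of stopper_3_mid in the frame of kit_box between 0 and 0.055 m and x of stopper_4_mid in the frame of kit_box between -0.08 and 0.08 m and y of stopper_4_mid in the frame of kit_box between -0.053 and 0.053 m and z of stopper_4_mid in the frame of kit_box between 0 and 0.055 m), for 0.1 s.
At the end, for the whole second after the job is handed in: All five stoppers lie in the well of the box (centres inside its walls and less than 55 mm above the box's underside) and the tray sits over them: its underside 53 to 62 mm above the box's underside, centred within 12 mm, in line within 0.12 rad (either way round), level within 0.05 rad and at rest (all of step 1 and z of tray in the frame of kit_box between 0.053 and 0.062 m and horizontal distance between tray and kit_box below 0.012 m and angle between the x axis of tray and the x axis of kit_box, either way round below 0.12 rad and angle between tray's own z axis and vertical below 0.05 rad and linear speed of tray below 0.02 m/s); the robot touches nothing.
It fails at once if a stopper is touched by the gripper (contact force between the fingers and stopper_0 above 1 N or contact force between the fingers and stopper_1 above 1 N or contact force between the fingers and stopper_2 above 1 N or contact force between the fingers and stopper_3 above 1 N or contact force between the fingers and stopper_4 above 1 N).
It fails at once if the beaker or one of the three bottles is knocked over (angle between any of dropper_bottle_mid, beaker_mid, bottle_tall_mid, bottle_small_mid's own z axis and vertical above 0.6 rad).
It also fails if it takes over 51 s, if anything falls off the work surface, if the arm or the gripper's body presses on something with over 40 N, if the wrist force passes 120 N, or if a joint passes its speed limit or range.

## Working session

There is one attempt and no reset: what is moved stays moved. The work goes in short steps, Python scripts to look and compute and a shell command to move; the robot and the scene stay as the last step left them, time stands still between calls to the robot, and variables do not carry over. Pictures are saved under pics/ and viewed, and the job is handed in when it is done.

```bash
ls; mkdir -p pics; python3 - <<'E'
from plant import bot,capture,camera_params
import cv2
o=bot.get_obs();print(o)
for n in("side","top","wrist"):
    print(n,camera_params(n)); cv2.imwrite(f"pics/{n}0.png",capture(n)[:,:,::-1])
E
```

```text
pics
{'time': 0.0, 'joint_positions': array([-1.42397835e+00,  3.42664943e-01,  1.52503585e+00, -7.45092262e-06,
        1.27542224e+00, -1.46036911e-01]), 'dq': array([ 2.18371631e-04,  7.29137865e-04,  8.71840222e-05, -1.93175653e-05,
       -2.62316615e-03,  2.33730085e-03]), 'tau': array([ 3.30888261e-04, -4.31238985e+01, -2.44222730e+01,  7.16609904e-02,
        5.56980050e-02, -1.21468361e-04]), 'tool_pos': array([ 151.49835641, -502.22294985,  226.06839273]), 'tcp_rot': array([-3.14137700e+00,  1.51512976e-03, -1.27793910e+00]), 'contact_force': array([0.33501448, 0.16478228, 0.32551486]), 'moment': array([ 0.03541924, -0.00448797, -0.01242118]), 'grip_width': 91.8628726224777}
side {'fx': 479.1109404769197, 'fy': 479.1109404769197, 'cx': 320.43067419532343, 'cy': 196.21078774416435, 'rvec': array([ 0.21218152, -2.52318516,  1.73492282]), 'tvec': array([ 519.98595127,  102.0147813 , 1184.29323121])}
top {'fx': 377.1062421935852, 'fy': 377.1062421935852, 'cx': 313.60856703368603, 'cy': 193.18577664147102, 'rvec': array([ 2.16295779, -2.17768697,  0.04425399]), 'tvec': array([  38.92850415,  535.65416419, 1125.74504672])}
wrist {'fx': 309.70691628693146, 'fy': 309.70691628693146, 'cx': 324.78918520074933, 'cy': 199.8419408892856, 'rvec': array([-2.35231143,  1.74634295,  0.22380604]), 'tvec': array([-524.00158757,  -32.75225176,  389.31941022])}
```

View pics/side0.png

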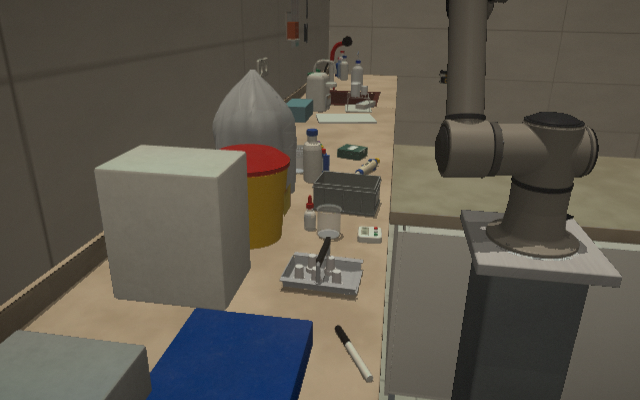

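View pics/top0.png

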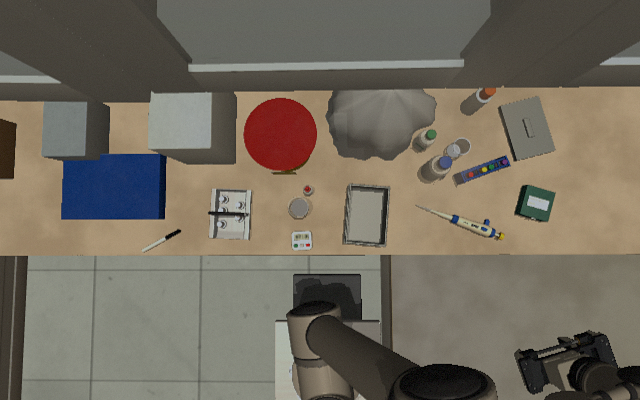

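View pics/wrist0.png

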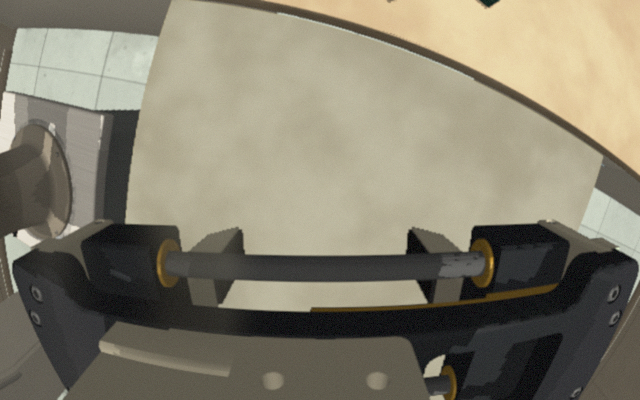

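The top view shows the tray at (230,214), box at (366,215), beaker (300,208), dropper bottle (308,190), and tall/small bottles at (435,168)/(425,140). I'll enlarge these regions.

```bash
python3 - <<'E'
import cv2
t=cv2.imread("pics/top0.png")
cv2.imwrite("pics/top_tray.png",cv2.resize(t[175:250,190:270],None,fx=10,fy=8,interpolation=cv2.INTER_CUBIC)[:600])
cv2.imwrite("pics/top_box.png",cv2.resize(t[175:255,280:400],None,fx=6.5,fy=6.5,interpolation=cv2.INTER_CUBIC))
s=cv2.imread("pics/side0.png")
cv2.imwrite("pics/side_c.png",cv2.resize(s[165:305,270:400],None,fx=4,fy=4,interpolation=cv2.INTER_CUBIC))
E
```

```text
(no output)
```

View pics/top_tray.png

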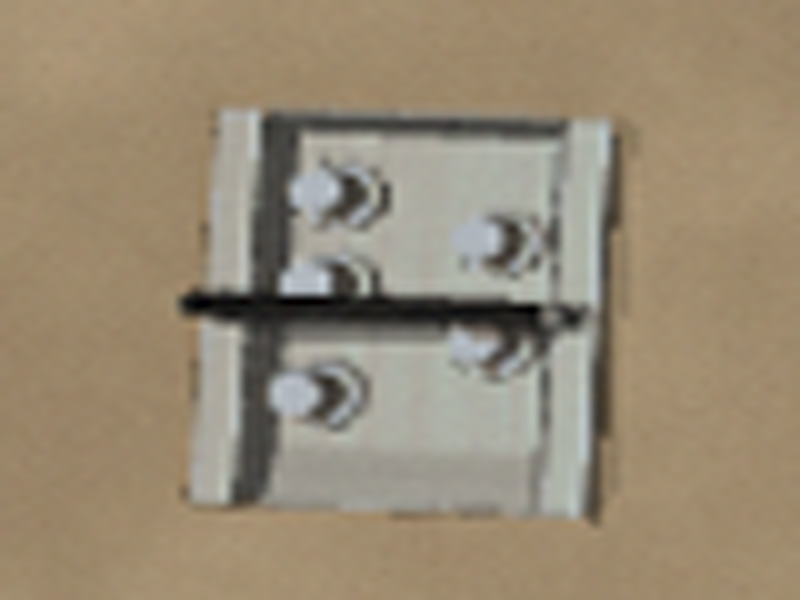

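View pics/top_box.png

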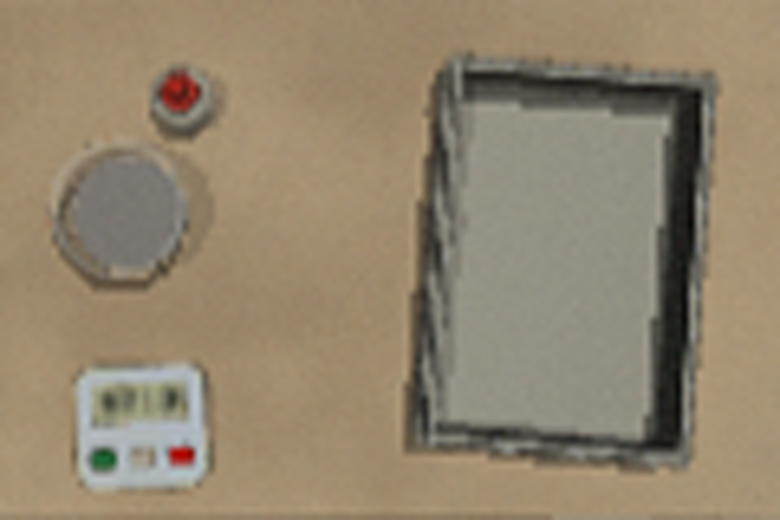

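View pics/side_c.png

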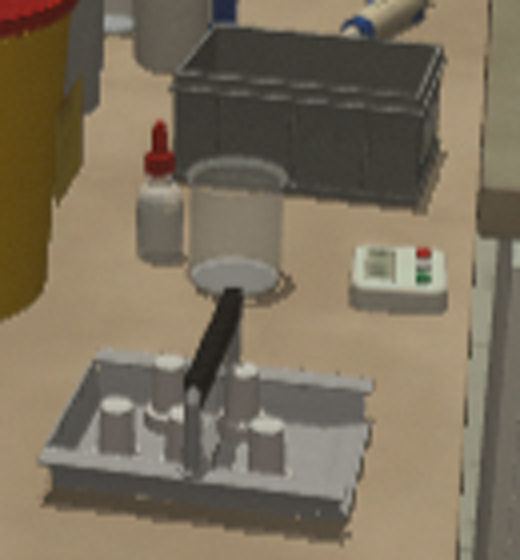

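```bash
cat > h.py <<'E'
import numpy as np,cv2
from scipy.spatial.transform import Rotation as R
from scipy.optimize import least_squares
from plant import bot,capture,camera_params
def bp(cam,uv,z):
    p=camera_params(cam);Rm=cv2.Rodrigues(p['rvec'])[0]
    C=-Rm.T@p['tvec']
    d=Rm.T@np.array([(uv[0]-p['cx'])/p['fx'],(uv[1]-p['cy'])/p['fy'],1])
    return C+d*(z-C[2])/d[2]
def proj(cam,P):
    p=camera_params(cam);K=np.array([[p['fx'],0,p['cx']],[0,p['fy'],p['cy']],[0,0,1.]])
    return cv2.projectPoints(np.atleast_2d(np.array(P,float)),p['rvec'],p['tvec'],K,None)[0][:,0]
E
python3 - <<'E'
from h import *
T=lambda l,sx,sy,ox,oy:[(a/sx+ox,b/sy+oy) for a,b in l]
f=[bp("top",u,25) for u in T([(220,108),(612,120),(588,518),(190,502)],10,8,190,175)]
print("tray",np.round(f,1),np.mean(f,0))
h=[bp("top",u,75) for u in T([(185,300),(585,315)],10,8,190,175)]
print("handle",np.round(h,1),np.mean(h,0))
b=[bp("top",u,80) for u in T([(445,55),(715,72),(690,465),(415,448)],6.5,6.5,280,175)]
print("box",np.round(b,1),np.mean(b,0))
for n,u,z in(("beaker top",(125,210),70),("dropper",(180,90),91),("timer",(143,428),15)):
    print(n,bp("top",T([u],6.5,6.5,280,175)[0],z))
for a,c in((0,3),(1,2)): print("ang long tray",np.degrees(np.arctan2(*(f[c]-f[a])[1::-1])),"box",np.degrees(np.arctan2(*(b[c]-b[a])[1::-1])))
print(np.degrees(np.arctan2(*(h[1]-h[0])[1::-1])))
# side
S=lambda l:[(a/4+270,b/4+165) for a,b in l]
print("side tray flange",np.round([bp("side",u,25) for u in S([(100,352),(372,382),(345,500),(45,460)])],1))
print("side handle top",np.round([bp("side",u,75) for u in S([(232,290),(193,385)])],1))
print("side box rim",np.round([bp("side",u,80) for u in S([(212,28),(440,45),(435,105),(176,80)])],1))
print("tall,small", bp("top",(444,162),168),bp("top",(431,134),118))
p=camera_params("top");print(-cv2.Rodrigues(p['rvec'])[0].T@p['tvec'])
E
```

```text
tray [[552.3 345.2  25. ]
 [546.7 224.9  25. ]
 [396.4 231.3  25. ]
 [402.9 352.3  25. ]] [474.6006669  288.42988731  25.        ]
handle [[478.1 339.4  75. ]
 [472.  222.5  75. ]] [475.03774139 280.91652513  75.        ]
box [[ 558.8  -66.9   80. ]
 [ 550.3 -185.4   80. ]
 [ 378.5 -171.2   80. ]
 [ 386.3  -51.7   80. ]] [ 468.48322051 -118.81137595   80.        ]
beaker top [491.59046566  75.70186777  70.        ]
dropper [543.34308716  49.93567467  91.        ]
timer [391.9617901   71.39278628  15.        ]
ang long tray 177.27369234387567 box 174.96329579925032
ang long tray 177.58193383660816 box 175.25113785859915
-93.01550059312866
side tray flange [[545.4 236.4  25. ]
 [398.5 242.2  25. ]
 [402.7 359.3  25. ]
 [548.9 350.3  25. ]]
side handle top [[473.  249.4  75. ]
 [476.8 353.1  75. ]]
side box rim [[ 545.9 -163.    80. ]
 [ 382.2 -159.    80. ]
 [ 380.6  -35.6   80. ]
 [ 552.8  -48.3   80. ]]
tall,small [ 604.82985772 -312.79827803  168.        ] [ 691.26835447 -295.15397913  118.        ]
[4.54244346e+02 6.66223995e-01 1.16163865e+03]
```

The tray is at about (475,288), yaw ≈ -2.7°, with its lip towards the robot. The box is at about (468,-119), yaw ≈ -5°. I'll approach the tray by way of the front.

```bash
python3 -m jog '{"xyz":[[0.9,0.8,0.2],[0.9,0.9,0.2],[0.9,0.9,0.2],[0.9,0.9,0.2],[0.9,0.9,0.2],[0.9,1,0.2],[0.9,1,0.2],[0.9,1,0.2],[0.9,1,0],[0.9,1,0]],"angular":[[0,0,0.3],[0,0,0.3],[0,0,0.3],[0,0,0.3],[0,0,0.3],[0,0,0.3],[0,0,0.3],[0,0,0.3],[0,0,0.3],[0,0,0.3]]}' -1
python3 -m jog '{"xyz":[[0.8,1,0],[0.8,1,0],[0.6,1,0],[0.6,1,0],[0.2,1,0],[0,1,0],[0,1,0],[0,1,0],[0,1,0],[0,1,0]],"angular":[[0,0,0.4],[0,0,0.4],[0,0,0.4],[0,0,0.4],[0,0,0.4],[0,0,0.4],[0,0,0.4],[0,0,0.4],[0,0,0.4],[0,0,0.4]]}'
python3 - <<'E'
from h import *
o=bot.get_obs();print(o['time'],o['tool_pos'],o['tcp_rot'],o['contact_force'])
cv2.imwrite("pics/w1.png",capture("wrist")[:,:,::-1])
E
```

```text
time: 1.15
tool_pos: [334.5, -307.5, 256.3]
tcp_rot: [-3.141, 0.007, -0.958]
contact_force: [0.8, -0.1, 1.0]
grip_width: 91.6
time: 2.15
tool_pos: [397.1, -97.4, 254.1]
tcp_rot: [-3.141, 0.011, -0.52]
contact_force: [0.0, 0.4, 0.4]
grip_width: 91.6
2.15 [397.0682379  -97.43524249 254.05229034] [-3.14107352  0.01145311 -0.51950252] [1.34730275e-04 3.50246171e-01 4.06996258e-01]
```

View pics/w1.png

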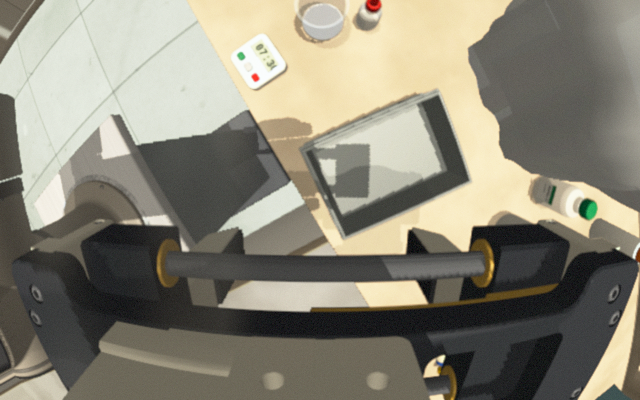

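The wrist view shows the whole box, rim corners about (302,150), (437,90), (469,181), (343,237). I'll enlarge to measure.

```bash
cat >> h.py <<'E'
def wb(p,uv,z):
    Rm=cv2.Rodrigues(np.array(p['rvec']))[0];C=-Rm.T@p['tvec']
    a=np.array([uv[0]-p['cx'],uv[1]-p['cy']]);r=np.linalg.norm(a);t=r/p['fx']
    d=Rm.T@np.array([*(a/max(r,1e-9)*np.sin(t)),np.cos(t)])
    return C+d*(z-C[2])/d[2]
E
python3 - <<'E'
from h import *
t=cv2.imread("pics/w1.png")
cv2.imwrite("pics/w1c.png",cv2.resize(t[80:250,290:480],None,fx=3.5,fy=3.5,interpolation=cv2.INTER_CUBIC))
E
```

```text
(no output)
```

View pics/w1c.png

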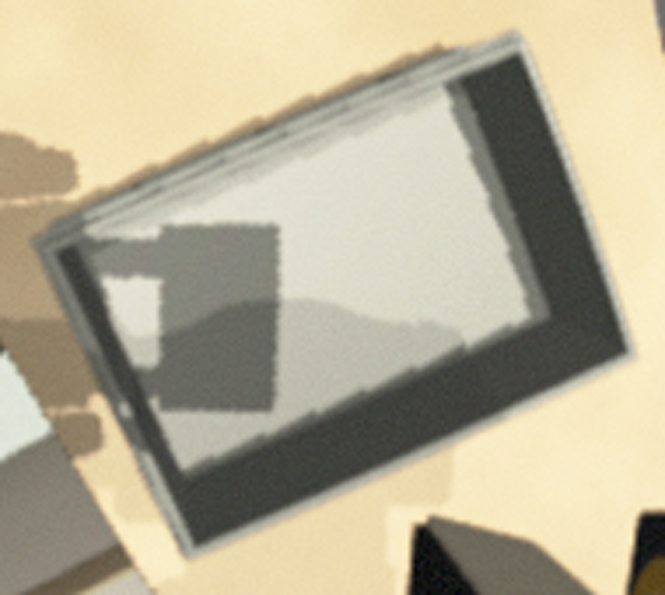

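```bash
python3 - <<'E'
from h import *
p=camera_params("wrist")
c=[wb(p,(a/3.5+290,b/3.5+80),80) for a,b in[(38,243),(518,33),(633,354),(192,554)]]
print(np.round(c,1),np.mean(c,0))
for a,b in((0,1),(3,2)):print(np.linalg.norm(c[b]-c[a]),np.degrees(np.arctan2(*(c[b]-c[a])[1::-1])))
f=[wb(p,(a/3.5+290,b/3.5+80),5) for a,b in[(185,472),(548,318)]]
print(np.round(f,1),np.linalg.norm(f[1]-f[0]))
E
python3 -m jog '{"xyz":[[0,1,0],[0.1,1,0],[0.1,1,0],[0.3,1,0],[0.4,1,0],[0.4,1,0],[0.4,1,0],[0.4,1,0],[0.4,1,0],[0.4,1,0]],"angular":[[0,0,0.5],[0,0,0.5],[0,0,0.5],[0,0,0.5],[0,0,0.5],[0,0,0.4],[0,0,0.4],[0,0,0.4],[0,0,0.4],[0,0,0.4]]}'
python3 -m jog '{"xyz":[[0,0.7,0],[0,0.7,0],[0,0.5,0],[0,0,0],[0,0,0]],"angular":[[0,0,0],[0,0,0],[0,0,0],[0,0,0],[0,0,0]]}'
python3 - <<'E'
from h import *
o=bot.get_obs();print(o['time'],o['tool_pos'],o['tcp_rot'],o['contact_force'])
t=capture("wrist")[:,:,::-1]
cv2.imwrite("pics/w2.png",t)
E
```

```text
[[ 389.7  -48.7   80. ]
 [ 555.   -62.    80. ]
 [ 545.2 -174.5   80. ]
 [ 382.1 -161.3   80. ]] [ 468.02027299 -111.63288739   80.        ]
165.85238552615357 -4.616293772600104
163.63717104457305 -4.631441133994354
[[ 385.4 -157.4    5. ]
 [ 543.  -173.6    5. ]] 158.4629587050481
time: 3.2
tool_pos: [455.3, 109.7, 252.9]
tcp_rot: [3.141, 0.015, -0.032]
contact_force: [-0.2, 0.4, 0.5]
grip_width: 91.8
time: 3.7
tool_pos: [456.1, 150.0, 251.4]
tcp_rot: [3.14, 0.017, -0.03]
contact_force: [-0.7, 0.1, 0.5]
grip_width: 91.6
3.7 [456.13424624 150.02636451 251.44840732] [ 3.14048375  0.0168546  -0.0300081 ] [-0.69195463  0.05163031  0.50980447]
```

View pics/w2.png

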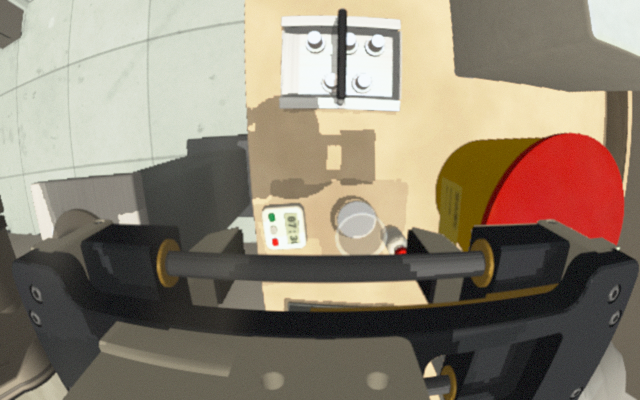

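The tray is at the top of the frame (282–400, 10–110) with the handle bar at column 341; crop and measure.

```bash
python3 - <<'E'
from h import *
t=cv2.imread("pics/w2.png")
cv2.imwrite("pics/w2c.png",cv2.resize(t[0:120,270:410],None,fx=5,fy=5,interpolation=cv2.INTER_CUBIC))
E
```

```text
(no output)
```

View pics/w2c.png

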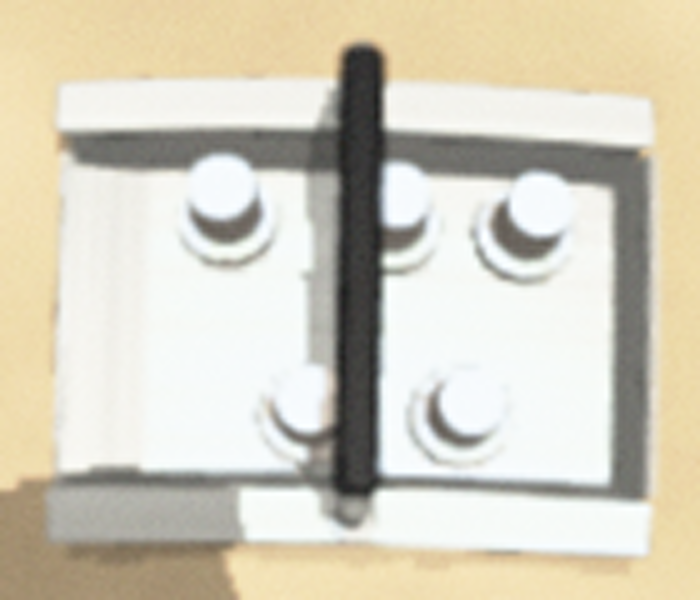

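```bash
python3 - <<'E'
from h import *
p=camera_params("wrist")
g=lambda a,b,z:wb(p,(a/5+270,b/5),z)
c=[g(*u,25) for u in[(60,83),(654,98),(649,553),(48,543)]]
print(np.round(c,1),np.mean(c,0))
for a,b in((0,1),(3,2)):print(np.linalg.norm(c[b]-c[a]),np.degrees(np.arctan2(*(c[b]-c[a])[1::-1])))
h=[g(362,45,75),g(354,495,75)]
print(h,np.mean(h,0),np.degrees(np.arctan2(*(h[0]-h[1])[1::-1])))
E
```

```text
[[403.9 355.5  25. ]
 [553.2 349.4  25. ]
 [547.3 229.6  25. ]
 [398.  235.2  25. ]] [475.6129464  292.43303105  25.        ]
149.3741997809555 -2.3658893052362675
149.3688931474035 -2.15722673396005
[array([477.1000077 , 343.51770339,  75.        ]), array([472.01435314, 240.77112285,  75.        ])] [474.55718042 292.14441312  75.        ] 87.16633947407554
```

```bash
python3 -m jog '{"xyz":[[0.1,1,0],[0.1,1,0],[0.1,1,0],[0.1,1,-0.5],[0.1,1,-0.7],[0.1,1,-0.8],[0.1,0.9,-1],[0.1,0,-1],[0,0,0],[0,0,0]],"angular":[[0,-0.03,-0.02],[0,-0.03,-0.02],[0,-0.03,-0.02],[0,-0.03,-0.02],[0,-0.03,-0.02],[0,0,0],[0,0,0],[0,0,0],[0,0,0],[0,0,0]]}'
python3 - <<'E'
from h import *
o=bot.get_obs();print(o['time'],o['tool_pos'],o['tcp_rot'],o['contact_force'])
t=capture("wrist")[:,:,::-1]
cv2.imwrite("pics/w3.png",t)
E
```

```text
time: 4.75
tool_pos: [475.2, 285.8, 170.7]
tcp_rot: [3.14, -0.004, -0.052]
contact_force: [0.3, -0.1, 1.1]
grip_width: 92.0
4.75 [475.20627601 285.77975174 170.72819396] [ 3.14010604 -0.00370449 -0.05194798] [ 0.30656739 -0.09865528  1.05828661]
```

View pics/w3.png

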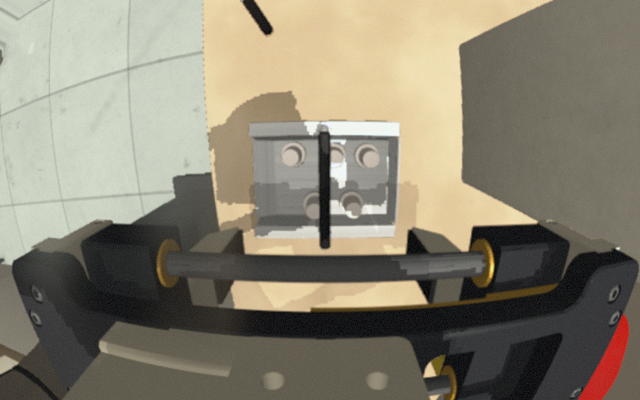

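```bash
python3 - <<'E'
from h import *
t=cv2.imread("pics/w3.png")
cv2.imwrite("pics/w3c.png",cv2.resize(t[110:255,240:410],None,fx=4,fy=4,interpolation=cv2.INTER_CUBIC))
E
```

```text
(no output)
```

View pics/w3c.png

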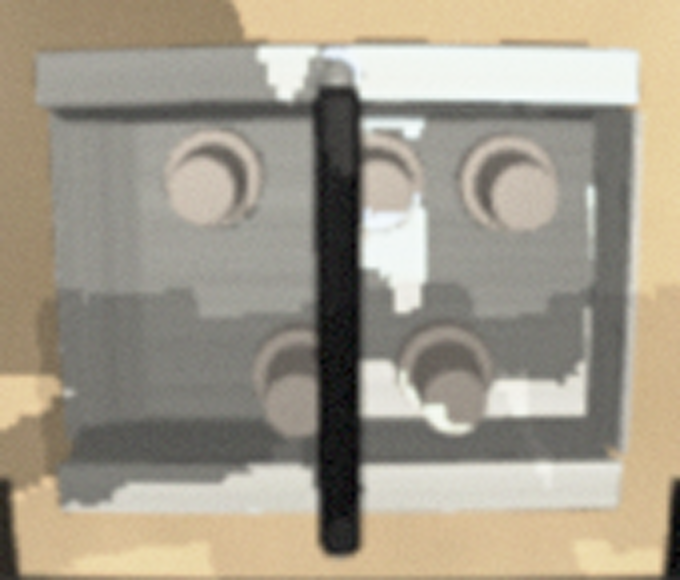

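```bash
python3 - <<'E'
from h import *
p=camera_params("wrist")
g=lambda a,b,z:wb(p,(a/4+240,b/4+110),z)
c=[g(*u,25) for u in[(37,50),(638,50),(620,508),(60,510)]]
print(np.round(c,1),np.mean(c,0))
for a,b in((0,1),(3,2)):print(np.linalg.norm(c[b]-c[a]),np.degrees(np.arctan2(*(c[b]-c[a])[1::-1])))
h=[g(338,88,75),g(339,553,75)]
print(h,np.mean(h,0),np.degrees(np.arctan2(*(h[0]-h[1])[1::-1])))
E
```

```text
[[403.5 356.7  25. ]
 [552.2 349.1  25. ]
 [547.3 228.6  25. ]
 [397.3 236.   25. ]] [475.07546307 292.58861757  25.        ]
148.88584186182337 -2.961772701004588
150.24840527479435 -2.8293495089199667
[array([477.29715568, 343.96140104,  75.        ]), array([472.26043343, 242.26068345,  75.        ])] [474.77879455 293.11104224  75.        ] 87.16474629174759
```

Tray centre (475, 292.5), yaw -2.9°. I'll descend so the fingertips only just reach the bar's underside (z≈57), which keeps them above the stopper tops at 40.

```bash
python3 -m jog '{"xyz":[[0,0.2,-0.8],[0,0.15,-1],[0,0,-1],[0,0,-1],[0,0,-0.8],[0,0,-0.4],[0,0,-0.2],[0,0,0]],"angular":[[0,0.03,0],[0,0,0],[0,0,0],[0,0,0],[0,0,0],[0,0,0],[0,0,0],[0,0,0]]}'

```

```text
time: 5.6
tool_pos: [481.8, 291.1, 74.6]
tcp_rot: [-3.135, -0.018, -0.058]
contact_force: [-1.4, 0.5, -0.1]
grip_width: 91.9
```

```bash
python3 -m jog '{"xyz":[[-0.2,0.03,-0.3],[-0.15,0.02,-0.3],[0,0,-0.25],[0,0,0],[0,0,0]],"angular":[[-0.03,0.08,0.03],[-0.03,0.08,0.03],[0,0,0],[0,0,0],[0,0,0]]}'

```

```text
time: 6.1
tool_pos: [475.5, 292.8, 58.6]
tcp_rot: [-3.141, -0.003, -0.051]
contact_force: [-0.6, -0.1, -1.0]
grip_width: 91.8
```

```bash
python3 -m jog '{"xyz":[[0,0,-0.05],[0,0,0],[0,0,0],[0,0,0],[0,0,0],[0,0,0],[0,0,0],[0,0,0],[0,0,0],[0,0,0]],"angular":[[0,0,0],[0,0,0],[0,0,0],[0,0,0],[0,0,0],[0,0,0],[0,0,0],[0,0,0],[0,0,0],[0,0,0]]}' 1
python3 -m jog '{"xyz":[[0,0,0],[0,0,0],[0,0,0],[0,0,0.1],[0,0,0.2],[0,0,0.3],[0,0,0.4],[0,0,0.4]],"angular":[[0,0,0],[0,0,0],[0,0,0],[0,0,0],[0,0,0],[0,0,0],[0,0,0],[0,0,0]]}'
python3 - <<'E'
from h import *
o=bot.get_obs();print(o['time'],o['tool_pos'],o['tcp_rot'],o['contact_force'],o['moment'],o['grip_width'])
cv2.imwrite("pics/s4.png",cv2.resize(capture("side")[165:305,270:400,::-1],None,fx=4,fy=4))
E
```

```text
time: 7.1
tool_pos: [475.9, 292.8, 58.1]
tcp_rot: [-3.141, -0.004, -0.051]
contact_force: [-0.8, -0.5, 0.7]
grip_width: 16.2
time: 7.9
tool_pos: [474.0, 292.0, 85.8]
tcp_rot: [3.14, 0.001, -0.051]
contact_force: [-0.3, -0.1, -3.2]
grip_width: 9.6
7.9 [473.98825226 292.03506667  85.83544007] [ 3.13970122e+00  9.07857580e-04 -5.12831229e-02] [-0.25711494 -0.09328983 -3.24881682] [-0.04179323 -0.1339544   0.03653166] 9.603205132908762
```

View pics/s4.png

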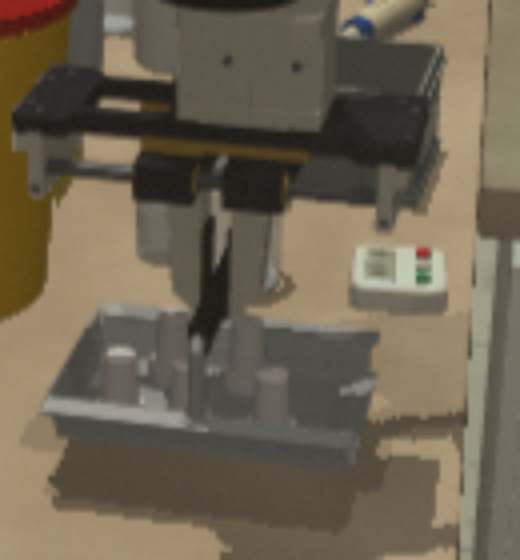

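Lifted level with force −3.2 N, as expected. Raise it, then carry it gently over the beaker.

```bash
python3 -m jog '{"xyz":[[0,0,0.5],[0,0,0.6],[0,0,0.7],[0,0,0.7],[0,0,0.7],[0,0,0.7],[0,0,0.7],[0,0,0.5],[0,0,0.3],[0,0,0.1]],"angular":[[0,0,0],[0,0,0],[0,0,0],[0,0,0],[0,0,0],[0,0,0],[0,0,0],[0,0,0],[0,0,0],[0,0,0]]}'

```

```text
time: 8.95
tool_pos: [474.6, 292.4, 209.7]
tcp_rot: [-3.14, -0.006, -0.051]
contact_force: [0.1, -1.5, -3.5]
grip_width: 9.8
```

```bash
python3 -m jog '{"xyz":[[0,-0.1,0.3],[0,-0.2,0.3],[0,-0.3,0.2],[0,-0.4,0.1],[0,-0.5,0],[0,-0.6,0],[0,-0.6,0],[0,-0.6,0],[0,-0.6,0],[0,-0.6,0]],"angular":[[0,0,0],[0,0,0],[0,0,0],[0,0,0],[0,0,0],[0,0,0],[0,0,0],[0,0,0],[0,0,0],[0,0,0]]}'

```

```text
time: 9.95
tool_pos: [473.2, 194.1, 227.2]
tcp_rot: [3.141, -0.002, -0.051]
contact_force: [-0.5, -0.6, -2.6]
grip_width: 9.6
```

```bash
python3 -m jog '{"xyz":[[0,-0.7,0],[0,-0.7,0],[0,-0.8,0],[0,-0.8,0],[0,-0.8,0],[0,-0.8,0],[0,-0.8,0],[0,-0.8,0],[0,-0.8,0],[0,-0.8,0]],"angular":[[0,0,-0.03],[0,0,-0.03],[0,0,-0.03],[0,0,-0.03],[0,0,-0.03],[0,0,-0.03],[0,0,0],[0,0,0],[0,0,0],[0,0,0]]}'
python3 -m jog '{"xyz":[[0,-0.8,0],[0,-0.8,0],[0,-0.8,0],[0,-0.7,0],[0,-0.6,0],[0,-0.4,0],[0,-0.2,0],[0,-0.1,0],[0,0,0],[0,0,0]],"angular":[[0,0,-0.03],[0,0,-0.03],[0,0,-0.03],[0,0,0],[0,0,0],[0,0,0],[0,0,0],[0,0,0],[0,0,0],[0,0,0]]}'
python3 - <<'E'
from h import *
o=bot.get_obs();print(o['time'],o['tool_pos'],o['tcp_rot'],o['contact_force'],o['joint_positions'])
cv2.imwrite("pics/t5.png",cv2.resize(capture("top")[120:260,270:460,::-1],None,fx=4,fy=4))
cv2.imwrite("pics/w5.png",capture("wrist")[:,:,::-1])
E
```

```text
time: 10.95
tool_pos: [472.1, 24.6, 227.7]
tcp_rot: [3.14, -0.003, -0.073]
contact_force: [0.3, -0.4, -3.2]
grip_width: 9.6
time: 11.95
tool_pos: [470.3, -72.9, 228.1]
tcp_rot: [3.14, -0.005, -0.087]
contact_force: [0.7, 0.3, -4.0]
grip_width: 9.4
11.95 [470.27693033 -72.86108228 228.13538164] [ 3.14021199 -0.00471276 -0.08699284] [ 0.68577332  0.26195211 -3.96744435] [-3.14759814e-01  2.48111408e-01  1.65381548e+00 -2.97493152e-04
  1.23476298e+00 -2.27666310e-01]
```

View pics/t5.png

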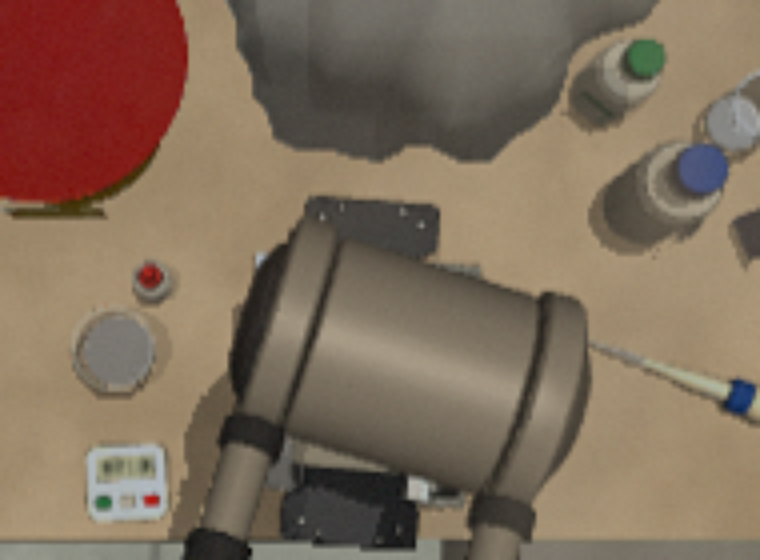

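View pics/w5.png

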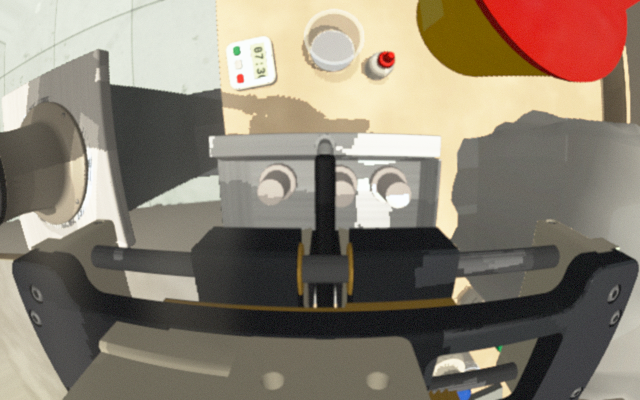

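```bash
python3 - <<'E'
from h import *
p=camera_params("side");Rm=cv2.Rodrigues(p['rvec'])[0];C=-Rm.T@p['tvec']
for uv in((297,175),(297,150),(296,125),(290,100),(275,82)):
    d=Rm.T@np.array([(uv[0]-p['cx'])/p['fx'],(uv[1]-p['cy'])/p['fy'],1])
    print(uv,[np.round(C+d*(y-C[1])/d[1])[[0,2]].tolist() for y in(-50,-110,-170)])
for z in(25,100,200,300):print(z,[np.round(bp("top",u,z)[:2]).tolist() for u in((330,140),(342,156),(365,160),(393,159),(415,145))])
E
```

```text
(297, 175) [[599.0, 104.0], [611.0, 84.0], [624.0, 63.0]]
(297, 150) [[599.0, 173.0], [612.0, 156.0], [624.0, 139.0]]
(296, 125) [[602.0, 239.0], [614.0, 225.0], [627.0, 212.0]]
(290, 100) [[618.0, 302.0], [631.0, 291.0], [644.0, 281.0]]
(275, 82) [[656.0, 345.0], [671.0, 337.0], [686.0, 328.0]]
25 [[698.0, -16.0], [648.0, -52.0], [635.0, -121.0], [637.0, -206.0], [679.0, -273.0]]
100 [[682.0, -15.0], [635.0, -48.0], [623.0, -113.0], [625.0, -192.0], [664.0, -255.0]]
200 [[660.0, -13.0], [618.0, -44.0], [607.0, -102.0], [609.0, -174.0], [645.0, -231.0]]
300 [[639.0, -12.0], [601.0, -39.0], [591.0, -92.0], [593.0, -156.0], [625.0, -206.0]]
```

```bash
python3 -m jog '{"xyz":[[0.1,-0.1,0],[0.2,-0.2,0],[0.2,-0.3,0],[0.3,-0.4,-0.1],[0.3,-0.4,-0.2],[0.3,-0.4,-0.3],[0.2,-0.3,-0.3],[0.2,-0.2,-0.2],[0.1,-0.1,-0.2],[0,0,0]],"angular":[[0,0,0],[0,0,0],[0,0,0],[0,0,0],[0,0,0],[0,0,0],[0,0,0],[0,0,0],[0,0,0],[0,0,0]]}'
python3 -m jog '{"xyz":[[0,0,0],[0,0,0],[0,0,0],[0,0,0],[0,0,0],[0,0,0],[0,0,0],[0,0,0],[0,0,0],[0,0,0]],"angular":[[-0.01,-0.1,0],[-0.02,-0.2,0],[-0.02,-0.3,0],[-0.02,-0.3,0],[-0.02,-0.3,0],[-0.02,-0.3,0],[-0.02,-0.3,0],[-0.02,-0.2,0],[-0.01,-0.1,0],[0,0,0]]}'
python3 - <<'E'
from h import *
o=bot.get_obs();print(o['time'],o['tool_pos'],o['tcp_rot'],o['contact_force'],o['joint_positions'])
cv2.imwrite("pics/w6.png",capture("wrist")[:,:,::-1])
cv2.imwrite("pics/s6.png",cv2.resize(capture("side")[120:260,260:420,::-1],None,fx=4,fy=4))
E
```

```text
time: 13.05
tool_pos: [511.9, -125.3, 198.4]
tcp_rot: [3.141, -0.003, -0.086]
contact_force: [-0.4, -0.5, -3.4]
grip_width: 9.6
time: 14.05
tool_pos: [509.5, -122.3, 201.5]
tcp_rot: [3.141, -0.242, -0.083]
contact_force: [0.1, -0.6, -2.8]
grip_width: 9.6
14.05 [ 509.47194446 -122.34405823  201.47109885] [ 3.14106858 -0.24202624 -0.08336523] [ 0.09628162 -0.56230299 -2.75099708] [-0.43218272  0.23745834  1.7759869   0.10391595  0.90263881 -0.40393302]
```

View pics/w6.png

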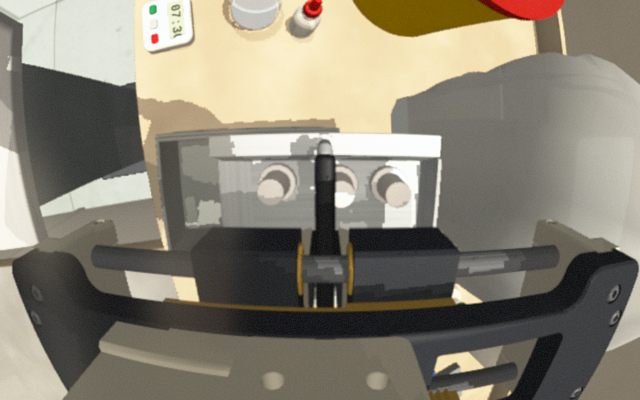

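View pics/s6.png

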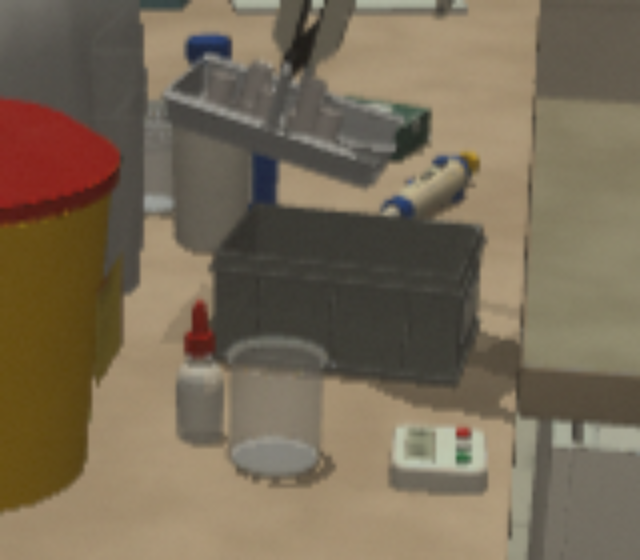

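The tray is tilted 14° above the box, stoppers not yet sliding. Adjust y and tilt on in small stages.

```bash
python3 -m jog '{"xyz":[[-0.05,0.1,0],[-0.05,0.1,-0.1],[-0.05,0.1,-0.1],[-0.05,0,-0.1],[0,0,-0.1],[0,0,-0.1],[0,0,-0.1],[0,0,0],[0,0,0],[0,0,0]],"angular":[[-0.01,-0.1,0],[-0.02,-0.2,0],[-0.02,-0.2,0],[-0.02,-0.2,0],[0,-0.2,0],[0,0,0],[0,0,0],[0,0,0],[0,0,0],[0,0,0]]}'
python3 - <<'E'
from h import *
cv2.imwrite("pics/s7.png",cv2.resize(capture("side")[120:260,260:420,::-1],None,fx=4,fy=4))
E
```

```text
time: 15.15
tool_pos: [506.7, -115.6, 189.0]
tcp_rot: [3.141, -0.34, -0.082]
contact_force: [-0.0, 0.3, -3.5]
grip_width: 9.5
```

View pics/s7.png

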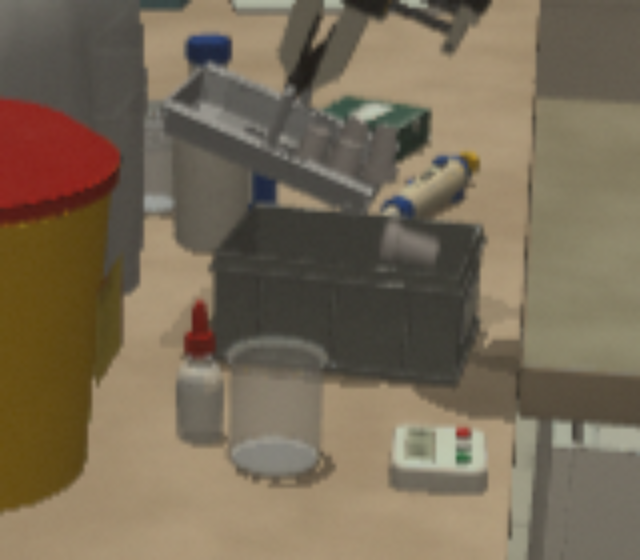

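Already at 19.5° the stoppers sit at the lip, and one is falling into the −x end of the box (crop 410,240). Check before continuing.

```bash
python3 - <<'E'
from h import *
cv2.imwrite("pics/s8.png",cv2.resize(capture("side")[120:260,260:420,::-1],None,fx=4,fy=4))
capture("wrist")
cv2.imwrite("pics/s9.png",cv2.resize(capture("side")[120:260,260:420,::-1],None,fx=4,fy=4))
E
```

```text
(no output)
```

View pics/s8.png

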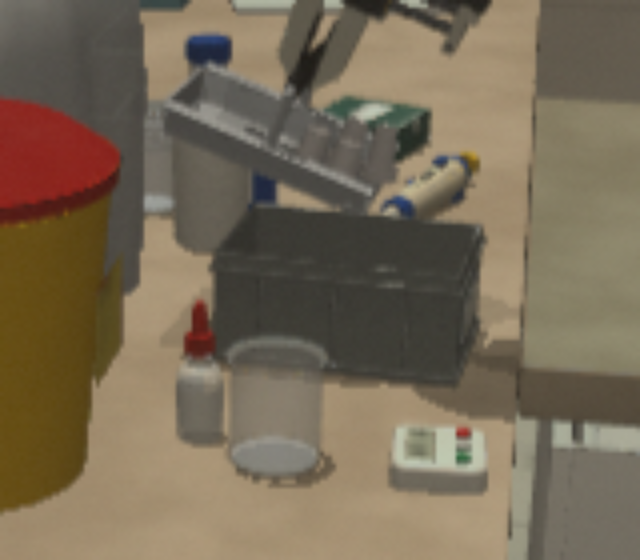

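View pics/s9.png

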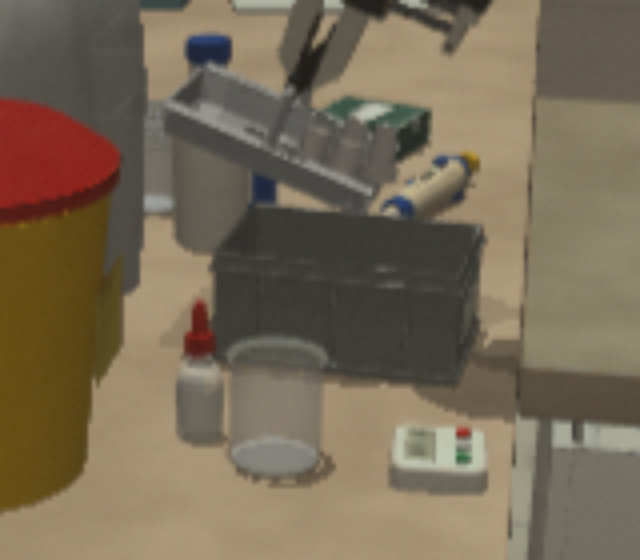

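One stopper is in the box (tip at (385,268)), and four rest at the lip. Continue tilting slowly.

```bash
python3 -m jog '{"xyz":[[0.1,0,-0.05],[0.1,0,-0.05],[0.1,0,-0.05],[0.1,0,-0.05],[0,0,-0.05],[0,0,-0.05],[0,0,-0.05],[0,0,0],[0,0,0],[0,0,0]],"angular":[[-0.02,-0.2,0],[-0.02,-0.2,0],[-0.02,-0.25,0],[-0.02,-0.25,0],[-0.02,-0.25,0],[-0.02,-0.25,0],[-0.02,-0.25,0],[-0.02,-0.25,0],[0,0,0],[0,0,0]]}'
python3 - <<'E'
from h import *
cv2.imwrite("pics/s10.png",cv2.resize(capture("side")[120:260,260:420,::-1],None,fx=4,fy=4))
E
```

```text
time: 16.35
tool_pos: [515.0, -116.6, 182.2]
tcp_rot: [3.137, -0.555, -0.083]
contact_force: [-0.1, 0.2, -2.2]
grip_width: 9.8
```

View pics/s10.png

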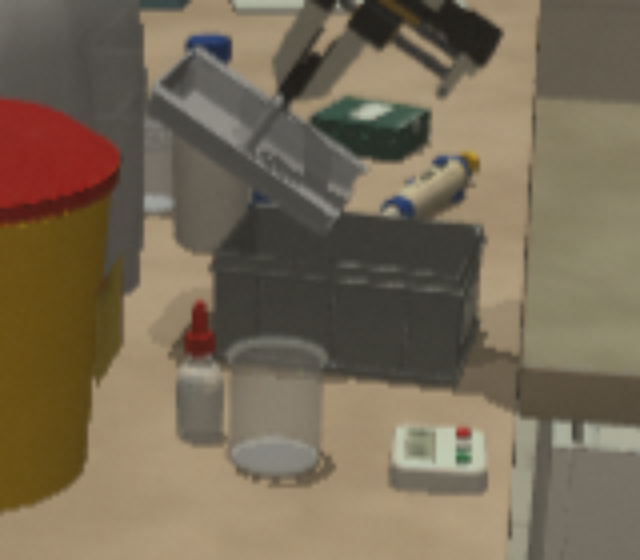

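All left the tray by 32° (wrist force −2.2 N ≈ tray alone). Lift, level, and step to −y so the wrist camera sees into the box.

```bash
python3 -m jog '{"xyz":[[-0.1,0,0.5],[-0.2,0,0.5],[-0.2,0,0.5],[-0.3,-0.1,0.5],[-0.3,-0.2,0.4],[-0.3,-0.4,0.3],[-0.2,-0.6,0.2],[-0.2,-0.8,0],[-0.1,-0.8,0],[0,-0.8,0]],"angular":[[0.04,0.5,0],[0.04,0.6,0],[0.04,0.6,0],[0.04,0.6,0],[0.04,0.6,0],[0.04,0.6,0],[0.04,0.6,0],[0.04,0.6,0],[0.04,0.5,0],[0,0.2,0]]}'
python3 -m jog '{"xyz":[[0,-1,0],[0,-1,0],[0,-1,0],[0,-1,0],[0,-1,0],[0,-0.3,0],[0,0,0],[0,0,0]],"angular":[[0,0,0],[0,0,0],[0,0,0],[0,0,0],[0,0,0],[0,0,0],[0,0,0],[0,0,0]]}'
python3 - <<'E'
from h import *
o=bot.get_obs();print(o['time'],o['tool_pos'],o['tcp_rot'],o['contact_force'])
cv2.imwrite("pics/w11.png",capture("wrist")[:,:,::-1])
cv2.imwrite("pics/t11.png",capture("top")[:,:,::-1])
E
```

```text
time: 17.4
tool_pos: [476.9, -194.5, 246.3]
tcp_rot: [3.115, 0.031, -0.085]
contact_force: [0.8, 0.4, -2.2]
grip_width: 9.8
time: 18.2
tool_pos: [480.0, -308.2, 246.7]
tcp_rot: [3.107, 0.028, -0.09]
contact_force: [-0.3, -0.4, -1.4]
grip_width: 10.0
18.2 [ 480.01400645 -308.19730327  246.74349061] [ 3.10745932  0.02821027 -0.09027558] [-0.27923804 -0.4496407  -1.41205952]
```

View pics/w11.png

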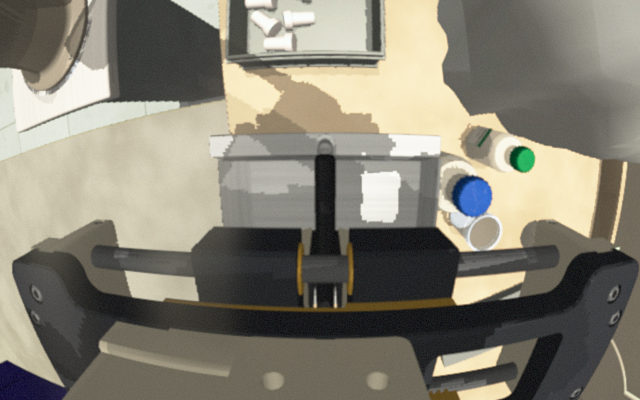

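View pics/t11.png

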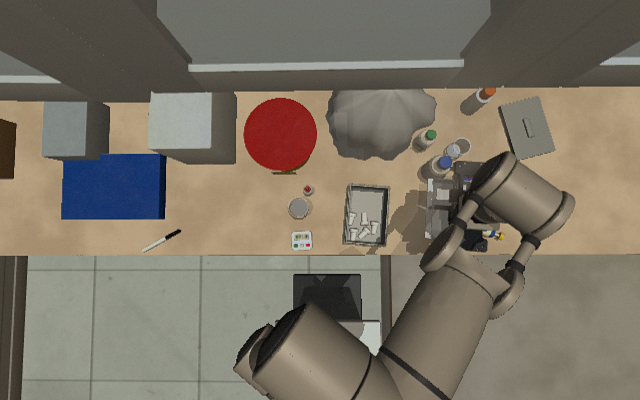

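```bash
python3 - <<'E'
from h import *
t=cv2.imread("pics/w11.png");a=cv2.resize(t[0:75,215:395],None,fx=4,fy=4,interpolation=cv2.INTER_CUBIC)
u=cv2.imread("pics/t11.png");b=cv2.resize(u[178:250,335:395],None,fx=4,fy=4,interpolation=cv2.INTER_CUBIC)
c=np.zeros((a.shape[0]+b.shape[0],720,3),np.uint8);c[:300]=a;c[300:,:b.shape[1]]=b
cv2.imwrite("pics/c11.png",c)
E
```

```text
(no output)
```

View pics/c11.png

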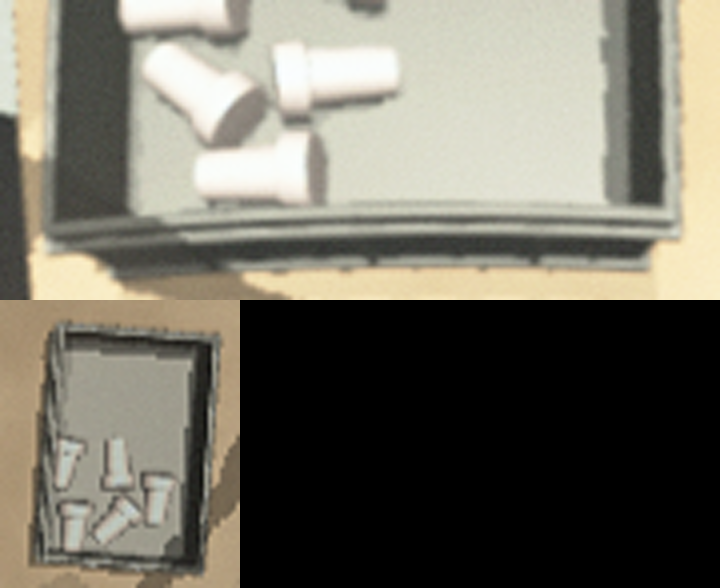

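All five stoppers lie on the box floor. Now refine the box position from this view.

```bash
python3 - <<'E'
from h import *
p=camera_params("wrist")
g=lambda a,b,z:wb(p,(a/4+215,b/4),z)
for n,a,b,z in(("outerL",45,243,80),("outerR",682,232,80),("innerL",55,220,80),("innerR",662,206,80),("floorfarR",605,195,5)):print(n,np.round(g(a,b,z),1))
T=lambda a,b,z:bp("top",(a/4+335,(b-300)/4+178),z)
# floor & rim in top
for n,a,b in(("iTL",62,330),("iTR",212,345),("iBR",195,565),("iBL",45,560)):print(n,np.round(T(a,b,80),1))
for n,a,b in(("fTR",195,352),("fBR",182,555)):print(n,np.round(T(a,b,5),1))
# tray check via same wrist view: flange on +y side, z offset 
o=bot.get_obs();Rt=R.from_euler('xyz',o['tcp_rot']);print(Rt.as_matrix().round(3))
zt=o['tool_pos'][2]-58+25
print("flange",[np.round(wb(p,u,zt),1) for u in((210,138),(440,136))])
E
```

```text
outerL [ 381.4 -167.9   80. ]
outerR [ 548.2 -183.8   80. ]
innerL [ 384.8 -162.    80. ]
innerR [ 543.6 -176.6   80. ]
floorfarR [ 538.2 -158.4    5. ]
iTL [552.9 -72.7  80. ]
iTR [ 541.2 -179.6   80. ]
iBR [ 385.  -164.5   80. ]
iBL [388.9 -58.6  80. ]
fTR [ 542. -179.    5.]
fBR [ 387.7 -166.3    5. ]
[[ 0.996 -0.088 -0.031]
 [-0.089 -0.996 -0.031]
 [-0.028  0.034 -0.999]]
flange [array([ 409.5, -243.7,  213.8]), array([ 555.7, -255.1,  213.8])]
```

The earlier box estimate from w1 was taken while the arm was still moving, so I'm discarding it. The settled views give about (468.5, −117.8), yaw −5.2°. I'll level the tray, move closer, and measure once more fully settled.

```bash
python3 -m jog '{"xyz":[[0,0.3,0],[0,0.5,0],[-0.1,0.6,-0.1],[-0.1,0.6,-0.1],[-0.1,0.6,-0.1],[-0.1,0.3,0],[0,0.1,0],[0,0,0],[0,0,0],[0,0,0]],"angular":[[0.1,-0.1,0],[0.1,-0.1,0],[0.1,-0.1,0],[0,0,0],[0,0,0],[0,0,0],[0,0,0],[0,0,0],[0,0,0],[0,0,0]]}'
python3 -m jog '{"xyz":[[0,0,0],[0,0,0],[0,0,0]],"angular":[[0,0,0],[0,0,0],[0,0,0]]}'
python3 - <<'E'
from h import *
o=bot.get_obs();print(o['time'],o['tool_pos'],o['tcp_rot'],o['contact_force'])
p=camera_params("wrist");t=capture("wrist")[:,:,::-1];p2=camera_params("wrist");print(p['tvec']-p2['tvec'],p['rvec']-p2['rvec'])
import pickle;pickle.dump(p,open("p12.pkl","wb"))
cv2.imwrite("pics/w12.png",cv2.resize(t[50:215,190:460],None,fx=2.9,fy=2.9,interpolation=cv2.INTER_CUBIC))
E
```

```text
time: 19.3
tool_pos: [472.0, -239.6, 241.9]
tcp_rot: [-3.139, -0.004, -0.085]
contact_force: [0.2, 0.9, -1.0]
grip_width: 9.6
time: 19.6
tool_pos: [472.1, -240.5, 241.7]
tcp_rot: [-3.139, -0.004, -0.086]
contact_force: [-0.5, 0.8, -1.3]
grip_width: 9.2
19.6 [ 472.09302356 -240.50521682  241.65538177] [-3.13933277 -0.00442639 -0.08624477] [-0.51145705  0.7981755  -1.30464299]
[-0.01703991  0.00140035  0.00238854] [-6.72671533e-06  1.79038000e-05 -2.72530970e-05]
```

View pics/w12.png

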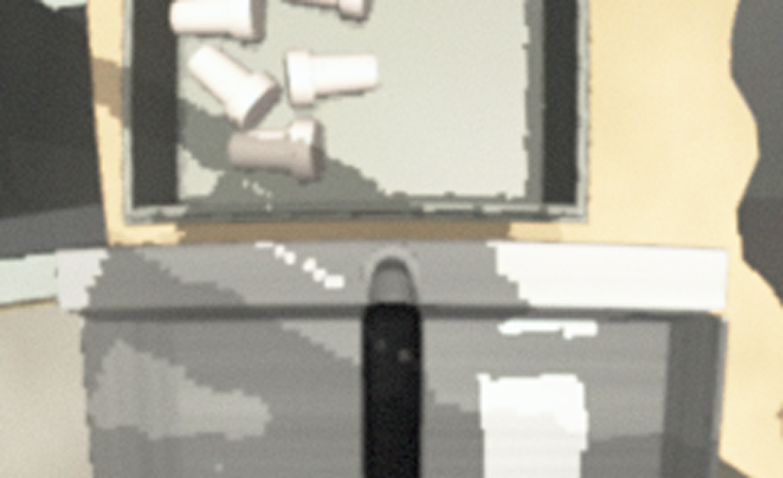

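```bash
python3 - <<'E'
from h import *
import pickle;p=pickle.load(open("p12.pkl","rb"))
g=lambda a,b,z:wb(p,(a/2.9+190,b/2.9+50),z)
oL,oR=g(125,222,80),g(588,218,80);d=(oR-oL);L=np.linalg.norm(d);d/=L;n=np.array([-d[1],d[0],0])
print(oL,oR,L,np.degrees(np.arctan2(d[1],d[0])),"centre",(oL+oR)/2+57*n)
zt=241.65-58+25
fL,fR=g(55,250,zt),g(727,247,zt);d=(fR-fL);L=np.linalg.norm(d);d/=L;n=np.array([-d[1],d[0],0])
print(fL,fR,L,np.degrees(np.arctan2(d[1],d[0])),"tray c",(fL+fR)/2-60.5*n)
E
```

```text
[ 381.15442409 -168.03876348   80.        ] [ 547.96152229 -181.95090301   80.        ] 167.38624685283426 -4.767580885429782 centre [ 469.29547085 -118.19205061   80.        ]
[ 402.10367309 -174.07653366  208.65      ] [ 550.98861982 -186.20311338  208.65      ] 149.37798131004183 -4.65642432397316 tray c [ 471.634726   -240.44013819  208.65      ]
```

Clean result: box centre (469.3, −118.2), yaw −4.8°; tray centre (471.6, −240.4), yaw −4.7°, consistent with the TCP. Move over the box.

```bash
python3 -m jog '{"xyz":[[0,0.3,0],[0,0.5,0],[0,0.7,0],[-0.05,0.7,0],[-0.05,0.7,-0.2],[0,0.7,-0.4],[0,0.6,-0.5],[0,0.3,-0.6],[0,0,-0.4],[0,0,0]],"angular":[[0,0,0],[0,0,0],[0,0,0],[0,0,0],[0,0,0],[0,0,0],[0,0,0],[0,0,0],[0,0,0],[0,0,0]]}'
python3 -m jog '{"xyz":[[0,0,0],[0,0,0]],"angular":[[0,0,0],[0,0,0]]}'
```

```text
time: 20.65
tool_pos: [468.5, -138.5, 196.4]
tcp_rot: [-3.138, -0.004, -0.083]
contact_force: [0.3, 0.3, -1.8]
grip_width: 10.1
time: 20.85
tool_pos: [468.7, -138.6, 196.6]
tcp_rot: [-3.138, -0.004, -0.083]
contact_force: [-0.1, 0.3, -1.8]
grip_width: 9.5
```

```bash
python3 -m jog '{"xyz":[[0.02,0.3,0],[0.02,0.4,0],[0,0.3,-0.3],[0,0,-0.5],[0,0,-0.5],[0,0,-0.5],[0,0,-0.3],[0,0,0],[0,0,0]],"angular":[[-0.02,0.02,0],[-0.02,0.02,0],[0,0,0],[0,0,0],[0,0,0],[0,0,0],[0,0,0],[0,0,0],[0,0,0]]}'
```

```text
time: 21.75
tool_pos: [469.5, -117.5, 150.7]
tcp_rot: [3.14, 0.0, -0.084]
contact_force: [-0.2, -0.1, -1.4]
grip_width: 10.0
```

Aligned at (469.5, −117.5). Quick visual check from the side and wrist before lowering.

```bash
python3 - <<'E'
from h import *
cv2.imwrite("pics/s13.png",cv2.resize(capture("side")[140:230,290:400,::-1],None,fx=6,fy=6,interpolation=cv2.INTER_CUBIC))
cv2.imwrite("pics/w13.png",capture("wrist")[:,:,::-1])
E
```

```text
(no output)
```

View pics/s13.png

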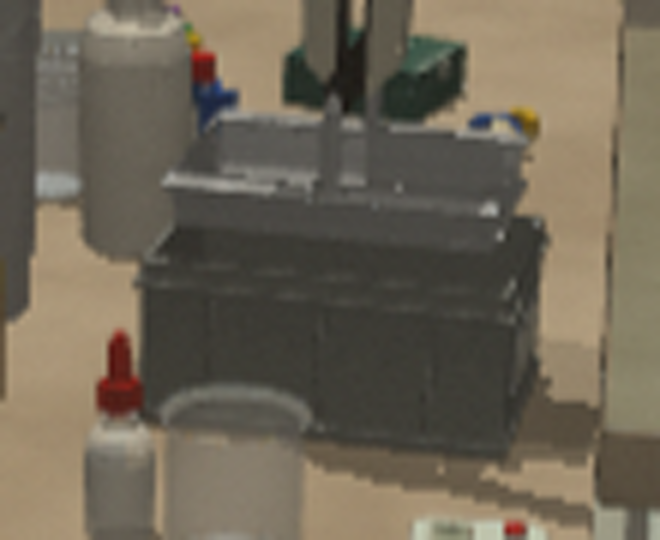

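View pics/w13.png

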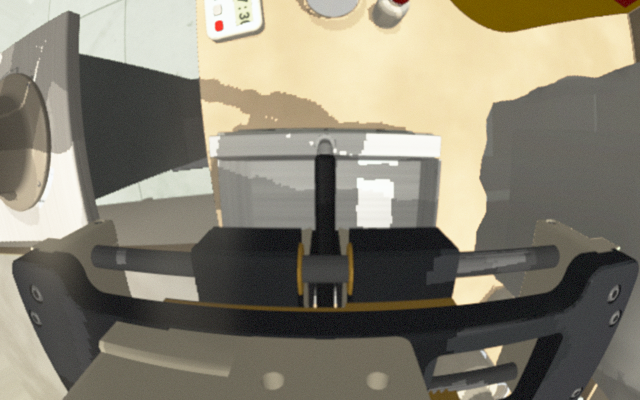

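The tray is centred over the mouth. Lower slowly, watching the force.

```bash
python3 -m jog '{"xyz":[[0,-0.03,-0.2],[0,0,-0.3],[0,0,-0.3],[0,0,-0.2],[0,0,-0.1],[0,0,0],[0,0,0]],"angular":[[0,0,0],[0,0,0],[0,0,0],[0,0,0],[0,0,0],[0,0,0],[0,0,0]]}'
```

```text
time: 22.55
tool_pos: [470.0, -118.5, 127.7]
tcp_rot: [3.139, -0.002, -0.084]
contact_force: [-0.3, 0.2, -1.6]
grip_width: 10.0
```

```bash
python3 -m jog '{"xyz":[[0,0,-0.15],[0,0,-0.15],[0,0,-0.1],[0,0,-0.05],[0,0,0],[0,0,0]],"angular":[[0,0,0],[0,0,0],[0,0,0],[0,0,0],[0,0,0],[0,0,0]]}'
```

```text
time: 23.15
tool_pos: [470.2, -118.6, 118.3]
tcp_rot: [3.139, -0.003, -0.084]
contact_force: [-0.1, 1.0, -1.1]
grip_width: 9.7
```

```bash
python3 -m jog '{"xyz":[[0,0,-0.07],[0,0,-0.05],[0,0,-0.03],[0,0,0],[0,0,0]],"angular":[[0.01,0,0],[0.01,0,0],[0,0,0],[0,0,0],[0,0,0]]}'
```

```text
time: 23.65
tool_pos: [470.8, -118.9, 117.3]
tcp_rot: [3.14, -0.005, -0.084]
contact_force: [-1.0, 0.5, 0.5]
grip_width: 9.7
```

```bash
python3 -m jog '{"xyz":[[0,0,-0.1],[0,0,-0.1],[0,0,0],[0,0,0]],"angular":[[0,0.02,0],[0,0.02,0],[0,0,0],[0,0,0]]}'
python3 - <<'E'
from h import *
cv2.imwrite("pics/s14.png",cv2.resize(capture("side")[140:230,290:400,::-1],None,fx=6,fy=6,interpolation=cv2.INTER_CUBIC))
E
```

```text
time: 24.05
tool_pos: [471.3, -119.1, 117.3]
tcp_rot: [3.138, -0.004, -0.084]
contact_force: [-0.7, 0.6, -0.3]
grip_width: 9.8
```

View pics/s14.png

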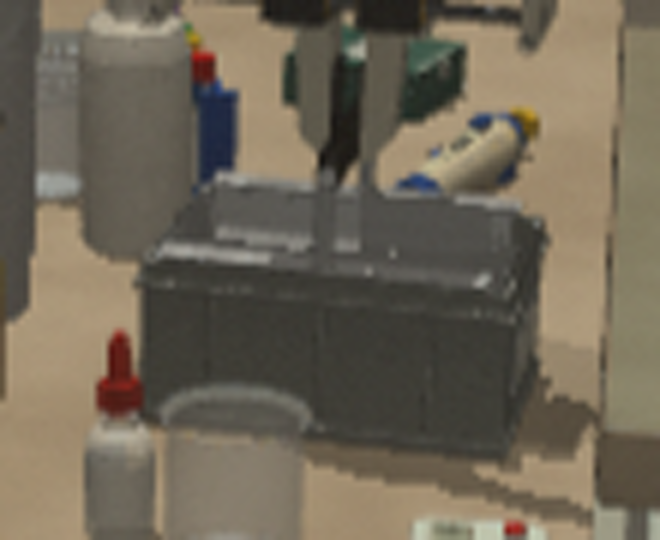

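The tray sits down in the mouth, with its flanges on the rims. Release partly, then retreat upward.

```bash
python3 -m jog '{"xyz":[[0,0,0],[0,0,0],[0,0,0],[0,0,0],[0,0,0],[0,0,0]],"angular":[[0,0,0],[0,0,0],[0,0,0],[0,0,0],[0,0,0],[0,0,0]]}' 0
python3 -m jog '{"xyz":[[0,0,0.3],[0,0,0.5],[0,0,0.7],[0,0,1],[0,0,1],[0,0,1],[0,0,1],[0,-0.5,1],[0,-1,0.5],[0,-1,0]],"angular":[[0,0,0],[0,0,0],[0,0,0],[0,0,0],[0,0,0],[0,0,0],[0,0,0],[0,0,0],[0,0,0],[0,0,0]]}'
python3 -m jog '{"xyz":[[0,-1,0],[0,-1,0],[0,-1,0],[0,-1,0],[0,-0.5,0],[0,0,0],[0,0,0],[0,0,0],[0,0,0]],"angular":[[0,0,0],[0,0,0],[0,0,0],[0,0,0],[0,0,0],[0,0,0],[0,0,0],[0,0,0],[0,0,0]]}'
python3 - <<'E'
from h import *
import pickle
p=camera_params("wrist");pickle.dump(p,open("p15.pkl","wb"))
w=capture("wrist")[:,:,::-1];cv2.imwrite("pics/w15.png",w)
s=cv2.resize(capture("side")[140:260,290:400,::-1],None,fx=4,fy=4,interpolation=cv2.INTER_CUBIC)
t=cv2.resize(capture("top")[175:255,330:400,::-1],None,fx=5,fy=5,interpolation=cv2.INTER_CUBIC)
c=np.zeros((480,800,3),np.uint8);c[:480,:440]=s;c[:400,445:795]=t;cv2.imwrite("pics/c15.png",c)
E
```

```text
time: 24.7
tool_pos: [471.6, -119.2, 116.2]
tcp_rot: [3.139, -0.004, -0.084]
contact_force: [0.4, 0.5, 0.5]
grip_width: 45.5
time: 25.7
tool_pos: [471.1, -168.2, 270.3]
tcp_rot: [3.137, -0.009, -0.08]
contact_force: [-0.6, 0.4, -1.4]
grip_width: 45.6
time: 26.6
tool_pos: [470.7, -261.3, 277.8]
tcp_rot: [3.133, -0.017, -0.081]
contact_force: [0.3, -0.1, 0.5]
grip_width: 46.0
```

View pics/c15.png

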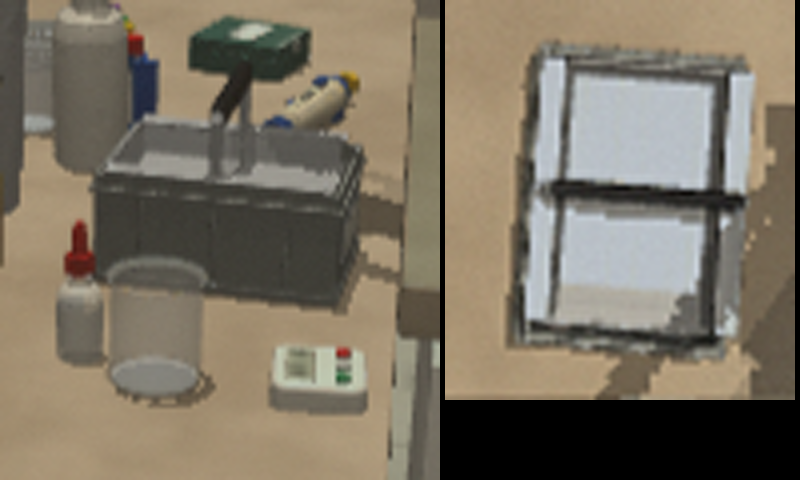

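View pics/w15.png

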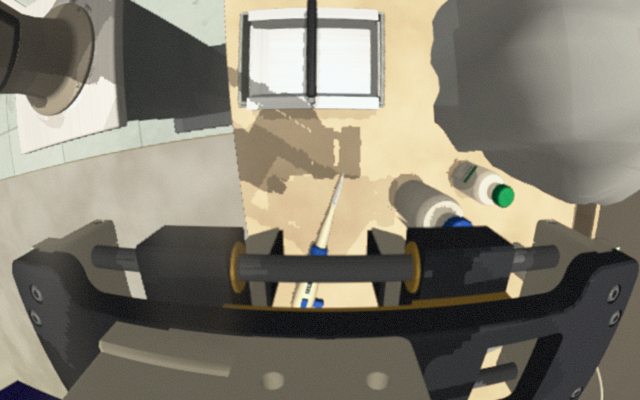

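The tray is level in the mouth, both flanges on the rims with even end gaps. The handle is upright and empty, the beaker and bottles are standing, and the gripper is clear. Handing in.

```bash
python3 - <<'E'
from plant import bot
o=bot.get_obs();print(o['time'],o['contact_force'],abs(o['dq']).max());print(bot.close_job())
E
```

```text
26.75 [-0.40641364 -0.24448119 -0.09214379] 0.003939694211588386
the job is handed in; nothing more can be done
None
```

All five stoppers are in the box and the empty tray sits level in its mouth. The job was handed in at 26.75 s, with no verdict reported. I gripped the bridge bar with the fingertips near its underside, poured over the lip at up to 32°, then lowered the tray onto its flanges and released it.

**Last checks**
- **Stoppers:** The wrist and top pictures showed all five lying on the box floor before I seated the tray. The wrist force had dropped to the tray's weight alone. The fingers showed no sign of touching them, but I had no contact reading to confirm that.
- **Tray:** The TCP stopped going down at 117 mm, which puts the underside about 59 mm above the box's underside. The final side, top and wrist pictures showed the flanges on both long rims and roughly equal gaps at the ends.
- **Surroundings:** The beaker and bottles in the last pictures were upright, and the gripper was clear of everything.

**Disagreements**
- **First stopper:** It slid over the lip at about 19°, earlier than the 25° stated, but it landed in the box.
- **Box position:** My first wrist measurement was off by about 6 mm in y because the arm was still moving. I discarded it and measured again with the arm still.

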